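# Put the pastries out with their own kind

### The job

A mixed tray has come through from the bakehouse. Take the ring doughnut, the éclair, the round bun and the layered slice off the long metal tray, one after another, and put each on the gold display tray that already holds its own kind, gently and right way up in the middle of the free place, the éclair and the slice each lying parallel to its neighbours. The croissant has no display tray yet: leave it lying where it is.

Things in the scene. Friction and masses are not known exactly. Their poses are not given: they have to be found in the camera images.
- sheet: long bakery tray of plain aluminium, 150 (x) x 490 (y) mm, fixed; origin at the centre of its underside on the counter, z up; floor 3 mm above the origin, lip 12 mm high (14 mm with its rolled edge); the five loose pastries start on it in one row along its y axis, about 96 mm apart, in any order
- doughnut: loose ring doughnut, brown dough with a chocolate-coated top: 68 mm across, 26 mm high, hole 16 mm wide, a round tube that is widest 13 mm above its underside; about 60 g; origin at the centre of its underside, z up
- eclair: loose éclair, brown dough with a chocolate-coated top: a straight finger 100 mm long (its x axis), 36 mm wide (y), 36 mm high, flat underneath; about 70 g; origin at the centre of its underside, z up; either end may lead
- bun: loose round filled bun without a hole, brown dough with a chocolate-coated top: 66 mm across between 8 and 22 mm above its underside, domed above that to 44 mm high; about 75 g; origin at the centre of its underside, z up
- slice: loose layered cream slice, a straight-sided bar of pastry and cream layers with a chocolate-coated top and fine icing lines: 84 mm long (its x axis), 56 mm wide (y), 36 mm high; about 90 g; origin at the centre of its underside, z up; either end may lead
- croissant: loose plain croissant, a crescent about 112 mm long (its x axis) and 56 mm wide (y), 40 mm high; to be left alone; origin under its middle, z up
- doughnut_tray: gold card tray with scalloped edge, 120 (x) x 165 (y) mm, fixed; origin at the centre of its underside, z up; floor 3 mm above the origin, rim 6 mm high; it already holds one ring doughnut, centred at y = -43 mm (stuck fast); its free place, for the new one, is centred at x = 0, y = +40 mm (tray's frame)
- eclair_tray: gold card tray with scalloped edge, 120 (x) x 165 (y) mm, fixed; origin at the centre of its underside, z up; floor 3 mm above the origin, rim 6 mm high; it already holds two éclairs lying along x, centred at y = -58 and -16 mm (stuck fast); its free place, for the new one, is centred at x = 0, y = +48 mm; lie it along x like them (tray's frame)
- bun_tray: gold card tray with scalloped edge, 120 (x) x 165 (y) mm, fixed; origin at the centre of its underside, z up; floor 3 mm above the origin, rim 6 mm high; it already holds one round bun, centred at y = +43 mm (stuck fast); its free place, for the new one, is centred at x = 0, y = -40 mm (tray's frame)
- slice_tray: gold card tray with scalloped edge, 120 (x) x 165 (y) mm, fixed; origin at the centre of its underside, z up; floor 3 mm above the origin, rim 6 mm high; it already holds one slice lying along x, centred at y = +46 mm (stuck fast); its free place, for the new one, is centred at x = 0, y = -38 mm; lie it along x likewise (tray's frame)
Not all that is in view belongs to the job. Leave any blue look-alike of the bun alone. What is shaped like the eclair but turquoise is not meant.

How it is judged (in metres and radians):
At the end, for the whole second after the job is handed in: Each of the four pastries lies released and still on the tray of its own kind, right way up (9 degrees), within 15 mm in x and y of the centre of the free place; éclair and slice parallel to their neighbours within 12 degrees; croissant within 20 mm of where it started (x of doughnut in the frame of doughnut_tray between -0.015 and 0.015 m and y of doughnut in the frame of doughnut_tray between 0.025 and 0.055 m and z of doughnut in the frame of doughnut_tray between -0.003 and 0.008 m and angle between each of doughnut, eclair, bun, slice's own z axis and vertical below 0.15 rad and linear speed of each of doughnut, eclair, bun, slice, croissant below 0.02 m/s and x of eclair in the frame of eclair_tray between -0.015 and 0.015 m and y of eclair in the frame of eclair_tray between 0.033 and 0.063 m and z of eclair in the frame of eclair_tray between -0.003 and 0.008 m and angle between the x axis of eclair and the x axis of eclair_tray, either way round below 0.21 rad and x of bun in the frame of bun_tray between -0.015 and 0.015 m and y of bun in the frame of bun_tray between -0.055 and -0.025 m and z of bun in the frame of bun_tray between -0.003 and 0.008 m and x of slice in the frame of slice_tray between -0.015 and 0.015 m and y of slice in the frame of slice_tray between -0.053 and -0.023 m and z of slice in the frame of slice_tray between -0.003 and 0.008 m and angle between the x axis of slice and the x axis of slice_tray, either way round below 0.21 rad and distance of croissant from where it was at the start of the episode below 0.02 m); the robot touches nothing.
It fails at once if a pastry falls or is slammed onto a display tray (faster than 0.65 m/s in the last 30 mm, a fall of more than about 2 cm) ((horizontal distance between doughnut and doughnut_tray below 0.1 m and height (world z) of doughnut below 0.03 m and linear speed of doughnut above 0.65 m/s) or (horizontal distance between eclair and eclair_tray below 0.1 m and height (world z) of eclair below 0.03 m and linear speed of eclair above 0.65 m/s) or (horizontal distance between bun and bun_tray below 0.1 m and height (world z) of bun below 0.03 m and linear speed of bun above 0.65 m/s) or (horizontal distance between slice and slice_tray below 0.1 m and height (world z) of slice below 0.03 m and linear speed of slice above 0.65 m/s)).
It fails at once if the croissant is pushed or carried more than 20 mm from where it lay (distance of croissant from where it was at the start of the episode above 0.02 m).
It also fails if it takes over 112 s, if anything falls off the work surface, if the arm or the gripper's body presses on something with over 40 N, if the wrist force passes 120 N, or if a joint passes its speed limit or range.

### The arm

A 7-joint arm with a two-finger parallel gripper is mounted at the origin on the work surface. World frame = base frame: x ahead of the robot, y to its left, z up, the work surface at z = 0. Lengths are in m, angles in degrees, forces in N, time in s.
With the tool pointing down it reaches from about 0.35 to 0.9 m from the base axis. Payload 8.1 kg.
Tool frame: the origin (TCP) lies on the centre line of the jaws, within the pads' length; the fingertips stand 19 mm ahead of it and the grasp point (between the pads) is the TCP; z points along the fingers, y is the line along which they close (so a half turn about z gives the same grasp; the last joint's range is limited). The gripper opens to 85 mm and grips with 20 to 120 N. Pads are 22 mm wide; open, the fingers measure 114 mm over their backs; the gripper's body (76 mm by 85 mm) begins 54 mm behind the grasp point. The pads swing forward as they close: fully open they stand 13 mm farther back than shut.
Start: joints at [-71.883, 24.895, 1.432, 90.138, -0.665, 64.973, -4.303], TCP at [0.254, 0.571, 0.25] pointing down, gripper open.
Joint ranges: [-149.89, 149.89], [-25.12, 119.58], [-72.63, 75.52], [4.76, 147.25], [-75.54, 255.54], [6.69, 114.76], [-157.13, 157.13]. Speed limits (degrees/s): [127.2, 127.2, 172.46, 172.46, 180, 180, 180].

### API

Orientations are given as [roll, pitch, yaw] about the fixed x, y, z axes, in that order (R = Rz(yaw) Ry(pitch) Rx(roll)).
In Python, from rig import arm gives the robot as it stands.
- The arm moves only by the tool drive_tool, never from a script. Its argument "rows" is a list of rows, each a list of 7 numbers: the opening, from -1 (shut) to 1 (fully open), then the shift along the tool's x, y, z in units of 40 mm (1.0 is 40 mm), then the turn, a rotation vector about the tool's x, y, z in units of 5 degrees (1.0 is 5 degrees). A call has 1 to 20 rows; each row shifts and turns the commanded pose from where the row before left it, along the tool's axes as they then stand; what a row does not reach is not made up. A row lasts 1/10 s, in which the tool goes at most 50 mm and 8.59 degrees, less where a joint would pass 70% of its speed; a pose out of reach is approached as far as the arm can. A call is refused whole if a number of a shift passes 1 or a number of a turn 1, either way. A call with a gripper value outside its range is refused whole. The fingers move at their own pace and stop on an object; "grip_force" is the grip in N (left out, the last holds). Time passes only in rows, so rows that do not move let the fingers close. It gives the time, the measured TCP pose, the force, the opening and the grip force at its end, in the units of the state.
- arm.sense(): the state, without advancing time (a new reading comes with each control period).
- arm.get_image(name): name is "scene" or "top"; returns a dict with "pixels" (480x640x3 uint8, red, green, blue), "K" (3x3 intrinsics, pixels), "origin" and "attitude" of the camera in the world. Camera axes: x right, y down, z forward; pixel columns grow to the right and rows downward; lengths in m; the calibration is good to about 2 mm. A picture is of the moment at which its call begins. There is no depth.
- arm.close_job(): hands the job in; it is judged then, once.
The state is a dict: "clock": time; "qpos": joint angles; "joint_velocities": joint speeds; "effort": joint torques, N m; "position": TCP position; "orientation": TCP orientation; "contact_force": force on the tool from outside, world axes, zero at the start; "torque": the same for the moment, N m; "width": finger opening in m; "grip_force": force on a finger pad.
Only numpy, scipy, OpenCV 4.12 (cv2) and the standard library are available. Lean on these libraries where they do the work, as an engineer would, in place of code of your own. Each camera call takes 0.05 s, during which the arm holds its last target. There are 200 camera calls.

## Working session

There is one attempt and no reset: what is moved stays moved. The work goes in short steps, Python scripts to look and compute and a tool call to move; the robot and the scene stay as the last step left them, time stands still between calls to the robot, and variables do not carry over. Pictures are saved under pics/ and viewed, at most 14 in all, crops included, and the job is handed in when it is done.

Besides the shell and the picture viewer there is one more tool, called after "Request:" by a JSON object that holds its "method" and its "body", one argument or row to a line. drive_tool: Moves the arm, as the interface text tells. Its arguments: {"type":"object","properties":{"rows":{"type":"array"},"grip_force":{"type":"number"}},"required":["rows"]}

```bash
ls; mkdir -p pics
python3 - <<'E'
from rig import arm
import cv2
for n in("top","scene"):
    d=arm.get_image(n); cv2.imwrite(f"pics/{n}0.png",d["pixels"][:,:,::-1]); print(n,d["K"],d["origin"],d["attitude"])
print(arm.sense())
E
```

```text
pics
top [[472.46131012   0.         320.05778911]
 [  0.         472.46131012 237.82226942]
 [  0.           0.           1.        ]] [0.38689633 0.01489803 1.05996168] [-176.30852267   -1.67961343  -90.98260476]
scene [[572.37285395   0.         312.20215877]
 [  0.         572.37285395 231.23913318]
 [  0.           0.           1.        ]] [1.04888049 0.79513352 0.9918683 ] [-133.33186996    0.62308156  142.48515063]
{'clock': 0.1, 'qpos': array([-71.88357342,  24.93267227,   1.42948608,  90.18270577,
        -0.66380608,  64.97291989,  -4.30230941]), 'joint_velocities': array([ 0.05865425, -0.07606349,  0.00318425, -0.1497468 , -0.01542383,
        0.05858051,  0.00117175]), 'effort': array([ 2.77018582e-03, -6.71753383e+01,  1.02801181e+00, -3.16904533e+01,
        1.58584421e-02,  7.06523715e-03, -2.33438391e-05]), 'position': array([0.25402829, 0.57059435, 0.24960982]), 'orientation': array([-1.79920339e+02,  7.46496411e-03,  1.56003286e+02]), 'contact_force': array([ 0.45042014,  0.88329369, -0.70330692]), 'torque': array([-0.04637347,  0.00137595,  0.02163365]), 'grip_force': 0.0, 'width': 0.0853880591832527}
```

View pics/top0.png

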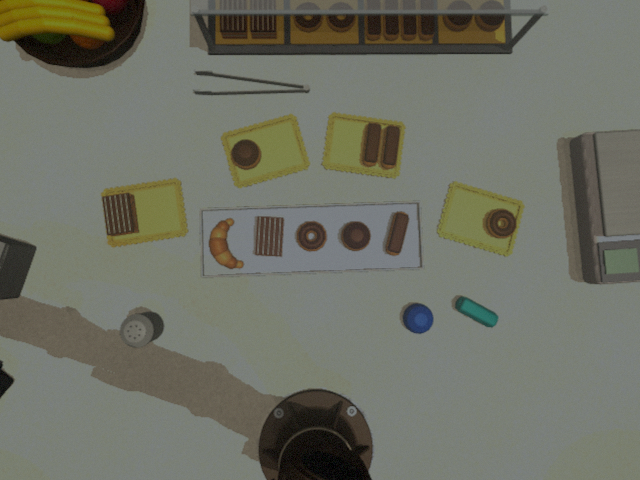

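View pics/scene0.png

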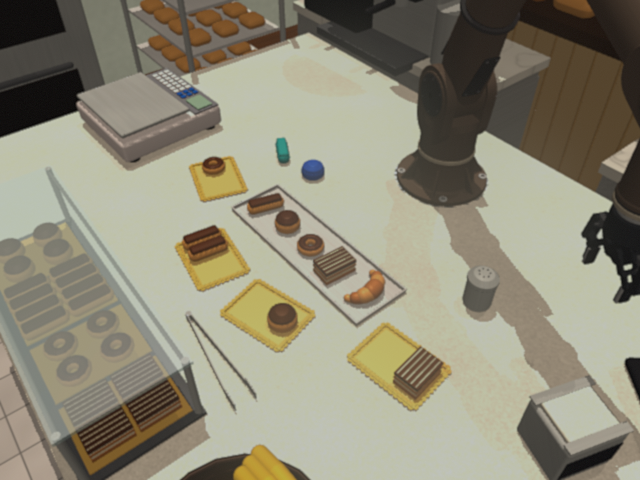

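```bash
cat > h.py <<'E'
import numpy as np, cv2
from scipy.spatial.transform import Rotation as R
def cast(d,uv,z):
    uv=np.atleast_2d(np.float64(uv)); M=R.from_euler('xyz',d["attitude"],degrees=True).as_matrix()
    r=np.c_[uv,np.ones(len(uv))]@np.linalg.inv(d["K"]).T@M.T; o=np.array(d["origin"])
    return (o+r*((z-o[2])/r[:,2])[:,None])[:,:2]
def rect(d,c,z):
    p=cast(d,c.reshape(-1,2),z)*1000
    (x,y),(w,h),a=cv2.minAreaRect(p.astype(np.float32))
    if w<h: w,h,a=h,w,a+90
    return np.round([x,y,w,h,(a+90)%180-90],1)
def blobs(m,lo,hi):
    cs,_=cv2.findContours(m,cv2.RETR_EXTERNAL,cv2.CHAIN_APPROX_NONE)
    return [c for c in cs if lo<cv2.contourArea(c)<hi]
E
python3 - <<'E'
from rig import arm
from h import *
for n in("top","scene"):
    d=arm.get_image(n); hsv=cv2.cvtColor(d["pixels"],cv2.COLOR_RGB2HSV); H,S,V=cv2.split(hsv)
    k=np.ones((3,3),np.uint8)
    y=((H>20)&(H<34)&(S>90)&(V>90)).astype(np.uint8)*255
    b=((((H<19)|(H>165))&(S>60))|(V<70)).astype(np.uint8)*255
    b=cv2.morphologyEx(b,cv2.MORPH_CLOSE,np.ones((5,5),np.uint8)); b=cv2.morphologyEx(b,cv2.MORPH_OPEN,k)
    print(n,[hsv[v,u].tolist() for u,v in [(280,150),(144,200),(220,255),(311,225),(290,215)]])
    for c in blobs(y,800,9000): print("Y",c.reshape(-1,2).mean(0).round(),rect(d,c,.005))
    for c in blobs(b,250,4000):
        p=c.reshape(-1,2); m=cv2.moments(c); uv=[m['m10']/m['m00'],m['m01']/m['m00']]
        print("B",np.round(uv,1),"cen",(cast(d,uv,.02)*1000).round(1)[0],rect(d,c,.02))
    o=d["pixels"][:,:,::-1].copy(); o[y>0]=(0,255,255); o[b>0]=(0,0,255); cv2.imwrite(f"pics/m_{n}.png",o)
E
```

```text
top [[32, 108, 127], [31, 117, 126], [21, 135, 123], [11, 76, 67], [103, 18, 131]]
Y [480. 219.] [ 493.4 -381.1  177.3  131.7   72.8]
Y [143. 213.] [517.6 373.2 177.5 132.1 -81.9]
Y [265. 151.] [653.4 103.9 176.5 132.3 -74.5]
Y [363. 145.] [ 664.6 -119.5  176.5  132.4   81.5]
Y [52. 18.] [961.3 573.5 251.7  89.2  89.9]
B [ 13.9 266.3] cen [402.1 645.1] [402.2 637.2 138.   74.3   1.5]
B [355.1 235.9] cen [456.7 -94.4] [456.4 -94.2  62.2  62.1  -1.1]
B [311.1 235.9] cen [458.1   2.9] [457.9   2.   64.   61.9  89.2]
B [222.4 245.3] cen [440.4 197.5] [440.3 195.  109.8  62.6  11.9]
B [269.  236.1] cen [459.   95.6] [459.3  95.6  83.8  57.1  -0.9]
B [396.5 233.1] cen [ 461.4 -186.6] [ 461.8 -186.6   98.1   34.5  -15.7]
B [500.7 223.3] cen [ 479.9 -421.5] [ 480.5 -421.    65.6   63.2   87.5]
B [119.8 214.2] cen [511.8 420.3] [512.1 420.1  87.9  67.9   7.6]
B [245.4 154.3] cen [642.  145.9] [641.6 145.7  63.2  63.2  45.1]
B [582.2 211.4] cen [ 504.1 -608.2] [ 507.5 -607.8  332.2   40.3    5.4]
B [380.4 145.4] cen [ 659.2 -155.8] [ 659.4 -155.5   99.4   77.1   -8.6]
scene [[86, 158, 142], [3
[... 670 characters left out ...]
196.6 120.9  59.6  12.4]
B [326.1 259. ] cen [462.1  67.3] [456.5  52.9 164.  100.6  85.3]
B [204.5 244.1] cen [ 662.8 -154. ] [ 660.9 -154.7  104.   100.    81.3]
B [275.4 212.3] cen [ 461.1 -143.1] [ 469.3 -139.9  168.1  100.9   81.9]
B [213.1 165.8] cen [ 485.8 -415.3] [ 486.2 -415.6   86.5   62.2   58.9]
B [169.6  51.8] cen [  253.9 -1130.6] [  252.4 -1122.1   347.5    77.2    89.9]
B [241.5  48.4] cen [  29.7 -985.6] [  14.5 -986.3  363.4  105.7    0. ]
B [220.6  21.9] cen [  -31.7 -1239.9] [  -23.6 -1259.9   375.6   312.5     0. ]
B [163.1  14.4] cen [  116.7 -1455.8] [  113.8 -1444.2   428.1   112.7    86. ]
B [28.6 21.2] cen [  579.9 -1743.6] [  559.6 -1768.1   519.    244.7    74.2]
```

View pics/m_top.png

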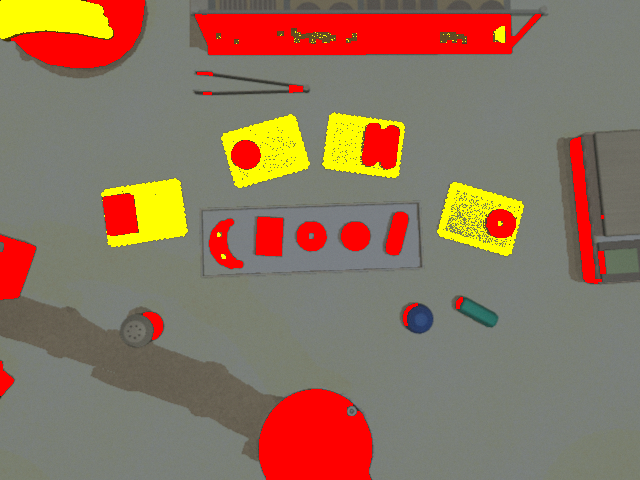

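```bash
cat > go.py <<'E'
# go.py x y z yaw [x y z yaw ...] (mm, deg): units needed for each leg; turn first, then shift
import sys, numpy as np
from rig import arm
s=arm.sense(); p=np.array(s["position"])*1000; o=s["orientation"]; yaw=o[2]
print("t",s["clock"],"pos",p.round(1),"rpy",np.round(o,1),"w",round(s["width"]*1000,1),"gf",round(float(s["grip_force"]),1),"F",np.round(s["contact_force"],1),"q7",round(s["qpos"][6]))
a=[float(v) for v in sys.argv[1:]]
for i in range(0,len(a),4):
    t=np.array(a[i:i+3]); dy=(a[i+3]-yaw+180)%360-180; yaw=a[i+3]; d=t-p; p=t
    c,n=np.cos(np.radians(yaw)),np.sin(np.radians(yaw))
    print("turn",round(-dy/5,2),"shift",np.round(np.array([d[0]*c+d[1]*n,d[0]*n-d[1]*c,-d[2]])/40,2))
E
python3 go.py 460 95.6 150 179 460 95.6 60 179 460 95.6 30 179
```

```text
t 0.2 pos [254.1 570.7 249.8] rpy [-179.9    0.   156. ] w 85.5 gf 0.0 F [0.2 0.4 0.2] q7 -4
turn -4.6 shift [ -5.35 -11.79   2.5 ]
turn -0.0 shift [0.   0.   2.25]
turn -0.0 shift [0.   0.   0.75]
```

Request:
{"method": "drive_tool", "body": {
  "rows": [
    [0.65,0,0,0,0,0,-0.92],
    [0.65,0,0,0,0,0,-0.92],
    [0.65,0,0,0,0,0,-0.92],
    [0.65,0,0,0,0,0,-0.92],
    [0.65,0,0,0,0,0,-0.92],
    [0.65,-0.36,-0.79,0.17,0,0,0],
    [0.65,-0.36,-0.79,0.17,0,0,0],
    [0.65,-0.36,-0.79,0.17,0,0,0],
    [0.65,-0.36,-0.79,0.17,0,0,0],
    [0.65,-0.36,-0.79,0.17,0,0,0],
    [0.65,-0.36,-0.79,0.17,0,0,0],
    [0.65,-0.36,-0.79,0.17,0,0,0],
    [0.65,-0.36,-0.79,0.17,0,0,0],
    [0.65,-0.36,-0.79,0.17,0,0,0],
    [0.65,-0.36,-0.79,0.17,0,0,0],
    [0.65,-0.36,-0.79,0.17,0,0,0],
    [0.65,-0.36,-0.79,0.17,0,0,0],
    [0.65,-0.36,-0.79,0.17,0,0,0],
    [0.65,-0.36,-0.79,0.17,0,0,0],
    [0.65,-0.36,-0.79,0.17,0,0,0]
  ],
  "grip_force": 25
}}

```text
clock: 2.2
position: [0.4623, 0.092, 0.1481]
orientation: [180.0, 0.0, 179.0]
contact_force: [0.2, 0.5, -1.2]
width: 0.0702
grip_force: 0.0
```

```bash
python3 go.py 460 95.6 80 179 460 95.6 30 179
python3 - <<'E'
from rig import arm
import cv2
a=arm.get_image("scene")["pixels"][200:440,180:500,::-1]; b=arm.get_image("top")["pixels"][140:300,180:393,::-1]
cv2.imwrite("pics/c1.png",cv2.hconcat([cv2.resize(a,(400,300)),cv2.resize(b,(400,300))]))
E
python3 go.py 460 95.6 30 179
```

```text
t 2.2 pos [462.3  92.  148.1] rpy [180.   0. 179.] w 70.2 gf 0.0 F [ 0.2  0.5 -1.2] q7 74
turn 0.0 shift [0.06 0.09 1.7 ]
turn -0.0 shift [0.   0.   1.25]
t 2.3 pos [463.   88.4 147.7] rpy [-179.9   -0.   178.6] w 70.3 gf 0.0 F [-0.6 -0.4 -0.2] q7 74
turn -0.08 shift [0.08 0.18 2.94]
```

View pics/c1.png

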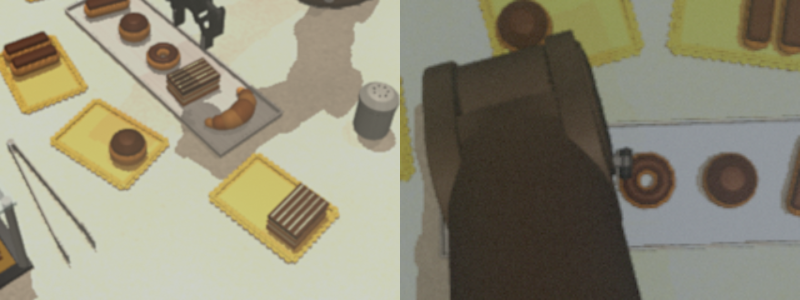

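Request:
{"method": "drive_tool", "body": {
  "rows": [
    [0.65,0.08,0.18,0.2,0,0,-0.08],
    [0.65,0,0,0.5,0,0,0],
    [0.65,0,0,0.5,0,0,0],
    [0.65,0,0,0.5,0,0,0],
    [0.65,0,0,0.5,0,0,0],
    [0.65,0,0,0,0,0,0],
    [0.65,0,0,0,0,0,0]
  ]
}}

```text
clock: 3.0
position: [0.4581, 0.1018, 0.0603]
orientation: [180.0, -0.1, 179.5]
contact_force: [0.1, 0.1, 1.2]
width: 0.0703
grip_force: 0.0
```

```bash
python3 go.py 460 95.6 30 179
```

```text
t 3.0 pos [458.1 101.8  60.3] rpy [ 1.800e+02 -1.000e-01  1.795e+02] w 70.3 gf 0.0 F [0.1 0.1 1.2] q7 74
turn 0.1 shift [-0.05 -0.15  0.76]
```

Request:
{"method": "drive_tool", "body": {
  "rows": [
    [0.65,-0.05,-0.15,0,0,0,0.1],
    [0.65,0,0,0,0,0,0],
    [0.65,0,0,0.25,0,0,0],
    [0.65,0,0,0.25,0,0,0],
    [0.65,0,0,0.25,0,0,0],
    [0.65,0,0,0,0,0,0],
    [0.65,0,0,0,0,0,0],
    [0.65,0,0,0,0,0,0]
  ]
}}

```text
clock: 3.8
position: [0.4608, 0.0946, 0.0303]
orientation: [180.0, -0.0, 178.9]
contact_force: [0.1, -0.2, -0.8]
width: 0.0705
grip_force: 0.0
```

Request:
{"method": "drive_tool", "body": {
  "rows": [
    [0,0,0,0,0,0,0],
    [0,0,0,0,0,0,0],
    [0,0,0,0,0,0,0],
    [0,0,0,0,0,0,0],
    [0,0,0,0,0,0,0],
    [0,0,0,0,0,0,0]
  ],
  "grip_force": 30
}}

```text
clock: 4.4
position: [0.4611, 0.0946, 0.0308]
orientation: [180.0, 0.1, 178.9]
contact_force: [-1.4, -0.3, 7.0]
width: 0.056
grip_force: 31.4
```

```bash
python3 go.py 460 95 130 179 524.1 335.4 130 188.2 524.1 335.4 50 188.2  524.1 335.4 31 188.2
```

```text
t 4.4 pos [461.1  94.6  30.8] rpy [1.800e+02 1.000e-01 1.789e+02] w 56.0 gf 31.4 F [-1.4 -0.3  7. ] q7 75
turn -0.02 shift [ 0.03  0.01 -2.48]
turn -1.84 shift [-2.44  5.72 -0.  ]
turn -0.0 shift [-0.  0.  2.]
turn -0.0 shift [-0.    0.    0.48]
```

Request:
{"method": "drive_tool", "body": {
  "rows": [
    [0,0,0,-0.2,0,0,0],
    [0,0,0,-0.38,0,0,-0.31],
    [0,0,0,-0.38,0,0,-0.31],
    [0,0,0,-0.38,0,0,-0.31],
    [0,0,0,-0.38,0,0,-0.31],
    [0,0,0,-0.38,0,0,-0.31],
    [0,0,0,-0.38,0,0,-0.31],
    [0,-0.24,0.57,0,0,0,0],
    [0,-0.24,0.57,0,0,0,0],
    [0,-0.24,0.57,0,0,0,0],
    [0,-0.24,0.57,0,0,0,0],
    [0,-0.24,0.57,0,0,0,0],
    [0,-0.24,0.57,0,0,0,0],
    [0,-0.24,0.57,0,0,0,0],
    [0,-0.24,0.57,0,0,0,0],
    [0,-0.24,0.57,0,0,0,0],
    [0,-0.24,0.57,0,0,0,0],
    [0,0,0,0,0,0,0],
    [0,0,0,0,0,0,0],
    [0,0,0,0,0,0,0]
  ]
}}

```text
clock: 6.4
position: [0.5232, 0.3326, 0.1296]
orientation: [-179.9, -0.0, -171.9]
contact_force: [0.4, 0.3, -0.8]
width: 0.0557
grip_force: 32.0
```

```bash
python3 go.py 524.1 335.4 60 188.2  524.1 335.4 31.5 188.2
```

```text
t 6.4 pos [523.2 332.6 129.6] rpy [-179.9   -0.  -171.9] w 55.7 gf 32.0 F [ 0.4  0.3 -0.8] q7 62
turn -0.01 shift [-0.03  0.07  1.74]
turn -0.0 shift [-0.    0.    0.71]
```

Request:
{"method": "drive_tool", "body": {
  "rows": [
    [0,-0.03,0.07,0.3,0,0,0],
    [0,0,0,0.48,0,0,0],
    [0,0,0,0.48,0,0,0],
    [0,0,0,0.48,0,0,0],
    [0,0,0,0,0,0,0],
    [0,0,0,0,0,0,0]
  ]
}}

```text
clock: 7.0
position: [0.5239, 0.3362, 0.0596]
orientation: [-180.0, -0.1, -171.8]
contact_force: [-0.0, 1.0, -0.0]
width: 0.0558
grip_force: 32.0
```

```bash
python3 go.py  524.1 335.4 31.5 188.2
```

```text
t 7.0 pos [523.9 336.2  59.6] rpy [-1.800e+02 -1.000e-01 -1.718e+02] w 55.8 gf 32.0 F [-0.  1. -0.] q7 62
turn -0.01 shift [-0.   -0.02  0.7 ]
```

Request:
{"method": "drive_tool", "body": {
  "rows": [
    [0,0,-0.02,0.2,0,0,0],
    [0,0,0,0.2,0,0,0],
    [0,0,0,0.1,0,0,0],
    [0,0,0,0.1,0,0,0],
    [0,0,0,0.08,0,0,0],
    [0,0,0,0,0,0,0],
    [0,0,0,0,0,0,0]
  ]
}}

```text
clock: 7.7
position: [0.5242, 0.3361, 0.0328]
orientation: [180.0, 0.0, -171.8]
contact_force: [0.1, -0.0, -0.7]
width: 0.0561
grip_force: 32.0
```

Request:
{"method": "drive_tool", "body": {
  "rows": [
    [0,0,0,0.04,0,0,0],
    [0,0,0,0,0,0,0],
    [0.5,0,0,0,0,0,0],
    [0.62,0,0,0,0,0,0],
    [0.62,0,0,0,0,0,0],
    [0.62,0,0,0,0,0,0],
    [0.62,0,0,-0.2,0,0,0],
    [0.62,0,0,-0.5,0,0,0],
    [0.62,0,0,-0.8,0,0,0],
    [0.62,0,0,-0.8,0,0,0],
    [0.62,0,0,0,0,0,0],
    [0.62,0,0,0,0,0,0]
  ]
}}

```text
clock: 8.9
position: [0.5246, 0.3363, 0.1244]
orientation: [179.9, 0.1, -171.8]
contact_force: [0.1, -0.7, -0.3]
width: 0.0696
grip_force: 0.0
```

```bash
python3 go.py 458.5 2.5 123 90
```

```text
t 8.9 pos [524.6 336.3 124.4] rpy [ 1.799e+02  1.000e-01 -1.718e+02] w 69.6 gf 0.0 F [ 0.1 -0.7 -0.3] q7 62
turn 19.64 shift [-8.35 -1.65  0.03]
```

Request:
{"method": "drive_tool", "body": {
  "rows": [
    [0.62,0,0,0,0,0,0.98],
    [0.62,0,0,0,0,0,0.98],
    [0.62,0,0,0,0,0,0.98],
    [0.62,0,0,0,0,0,0.98],
    [0.62,0,0,0,0,0,0.98],
    [0.62,0,0,0,0,0,0.98],
    [0.62,0,0,0,0,0,0.98],
    [0.62,0,0,0,0,0,0.98],
    [0.62,0,0,0,0,0,0.98],
    [0.62,0,0,0,0,0,0.98],
    [0.9,0,0,0,0,0,0.98],
    [0.9,0,0,0,0,0,0.98],
    [0.9,0,0,0,0,0,0.98],
    [0.9,0,0,0,0,0,0.98],
    [0.9,0,0,0,0,0,0.98],
    [0.9,0,0,0,0,0,0.98],
    [0.9,0,0,0,0,0,0.98],
    [0.9,0,0,0,0,0,0.98],
    [0.9,0,0,0,0,0,0.98],
    [0.9,0,0,0,0,0,0.98]
  ]
}}

```text
clock: 10.9
position: [0.5234, 0.3355, 0.1219]
orientation: [-179.9, 0.1, 90.0]
contact_force: [0.5, 1.1, -0.5]
width: 0.0809
grip_force: 0.0
```

Request:
{"method": "drive_tool", "body": {
  "rows": [
    [0.9,-0.64,-0.13,0,0,0,0],
    [0.9,-0.64,-0.13,0,0,0,0],
    [0.9,-0.64,-0.13,0,0,0,0],
    [0.9,-0.64,-0.13,0,0,0,0],
    [0.9,-0.64,-0.13,0,0,0,0],
    [0.9,-0.64,-0.13,0,0,0,0],
    [0.9,-0.64,-0.13,0,0,0,0],
    [0.9,-0.64,-0.13,0,0,0,0],
    [0.9,-0.64,-0.13,0,0,0,0],
    [0.9,-0.64,-0.13,0,0,0,0],
    [0.9,-0.64,-0.13,0,0,0,0],
    [0.9,-0.64,-0.13,0,0,0,0],
    [0.9,-0.64,-0.13,0,0,0,0],
    [0.9,0,0,0,0,0,0],
    [0.9,0,0,0,0,0,0],
    [0.9,0,0,0,0,0,0],
    [0.9,0,0,0,0,0,0]
  ]
}}

```text
clock: 12.6
position: [0.4578, 0.004, 0.1229]
orientation: [-180.0, -0.0, 90.3]
contact_force: [0.6, -0.2, -0.1]
width: 0.0812
grip_force: 0.0
```

```bash
python3 - <<'E'
from rig import arm
import cv2
a=arm.get_image("scene")["pixels"][140:440,160:480,::-1]; b=arm.get_image("top")["pixels"][100:300,80:400,::-1]
cv2.imwrite("pics/c2.png",cv2.hconcat([cv2.resize(a,(400,375)),cv2.resize(b,(400,375))]))
E
python3 go.py 458.5 2.5 60 90 458.5 2.5 25 90
```

```text
t 12.7 pos [457.8   3.8 122.9] rpy [-180.    -0.    90.3] w 80.9 gf 0.0 F [ 0.7  0.8 -0.1] q7 11
turn 0.06 shift [-0.03  0.02  1.57]
turn -0.0 shift [0.   0.   0.88]
```

View pics/c2.png

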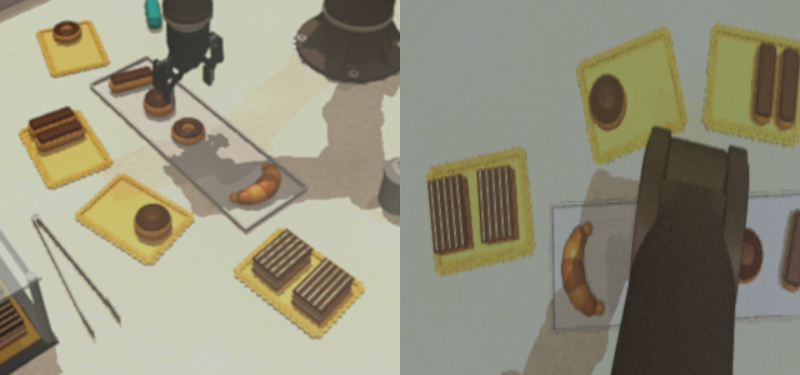

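Request:
{"method": "drive_tool", "body": {
  "rows": [
    [0.9,-0.03,0.02,0.3,0,0,0.06],
    [0.9,0,0,0.5,0,0,0],
    [0.9,0,0,0.5,0,0,0],
    [0.9,0,0,0.5,0,0,0],
    [0.9,0,0,0.3,0,0,0],
    [0.9,0,0,0.15,0,0,0],
    [0.9,0,0,0.1,0,0,0],
    [0.9,0,0,0,0,0,0],
    [0.9,0,0,0,0,0,0],
    [0.9,0,0,0,0,0,0]
  ]
}}

```text
clock: 13.7
position: [0.4589, 0.0019, 0.0297]
orientation: [179.9, -0.0, 89.9]
contact_force: [0.1, -0.4, 0.1]
width: 0.0812
grip_force: 0.0
```

Request:
{"method": "drive_tool", "body": {
  "rows": [
    [0.72,0,0,0.05,0,0,0],
    [0.72,0,0,0.05,0,0,0],
    [0.72,0,0,0,0,0,0],
    [0.72,0,0,0,0,0,0]
  ]
}}

```text
clock: 14.1
position: [0.4585, 0.0018, 0.0251]
orientation: [-180.0, -0.0, 89.9]
contact_force: [-0.9, -0.0, -0.4]
width: 0.0738
grip_force: 0.0
```

Request:
{"method": "drive_tool", "body": {
  "rows": [
    [0.68,0,0,0.04,0,0,0],
    [0.68,0,0,0.04,0,0,0],
    [0.68,0,0,0,0,0,0],
    [0.68,0,0,0,0,0,0]
  ]
}}

```text
clock: 14.5
position: [0.4585, 0.0018, 0.0219]
orientation: [-180.0, 0.0, 89.9]
contact_force: [-0.5, -0.5, 0.1]
width: 0.0718
grip_force: 0.0
```

Request:
{"method": "drive_tool", "body": {
  "rows": [
    [0.5,0,0,0,0,0,0],
    [0.3,0,0,0,0,0,0],
    [0.3,0,0,0,0,0,0],
    [0.3,0,0,0,0,0,0],
    [0.3,0,0,0,0,0,0]
  ],
  "grip_force": 30
}}

```text
clock: 15.0
position: [0.4586, 0.0018, 0.022]
orientation: [180.0, -0.0, 89.9]
contact_force: [-1.5, -0.3, 4.0]
width: 0.0653
grip_force: 33.2
```

```bash
python3 go.py 458.5 1.8 110 72.6 506.3 -343.3 110 72.6 506.3 -343.3 24 72.6
```

```text
t 15.0 pos [458.6   1.8  22. ] rpy [180.   -0.   89.9] w 65.3 gf 33.2 F [-1.5 -0.3  4. ] q7 19
turn 3.46 shift [-0.  -0.  -2.2]
turn -0.0 shift [-7.88  3.72 -0.  ]
turn -0.0 shift [0.   0.   2.15]
```

Request:
{"method": "drive_tool", "body": {
  "rows": [
    [0.3,0,0,-0.1,0,0,0],
    [0.3,0,0,-0.2,0,0,0],
    [0.3,0,0,-0.3,0,0,0],
    [0.3,0,0,-0.3,0,0,0.5],
    [0.3,0,0,-0.3,0,0,0.5],
    [0.3,0,0,-0.3,0,0,0.5],
    [0.3,0,0,-0.3,0,0,0.5],
    [0.3,0,0,-0.4,0,0,0.5],
    [0.3,0,0,0,0,0,0.5],
    [0.3,0,0,0,0,0,0.46],
    [0.3,0,0,0,0,0,0],
    [0.3,0,0,0,0,0,0]
  ]
}}

```text
clock: 16.2
position: [0.4585, 0.0019, 0.1104]
orientation: [180.0, -0.0, 72.7]
contact_force: [0.3, 0.6, -1.1]
width: 0.0655
grip_force: 33.7
```

```bash
python3 - <<'E'
from rig import arm
import cv2
a=arm.get_image("scene")["pixels"][130:310,200:440,::-1]
cv2.imwrite("pics/c3.png",cv2.resize(a,(720,540),interpolation=cv2.INTER_CUBIC))
E
python3 go.py 506.3 -343.3 110 72.6
```

```text
t 16.25 pos [458.5   1.9 110.2] rpy [180.   -0.   72.7] w 66.0 gf 33.7 F [ 0.4 -0.2 -0.9] q7 -1
turn 0.01 shift [-7.88  3.72  0.01]
```

View pics/c3.png

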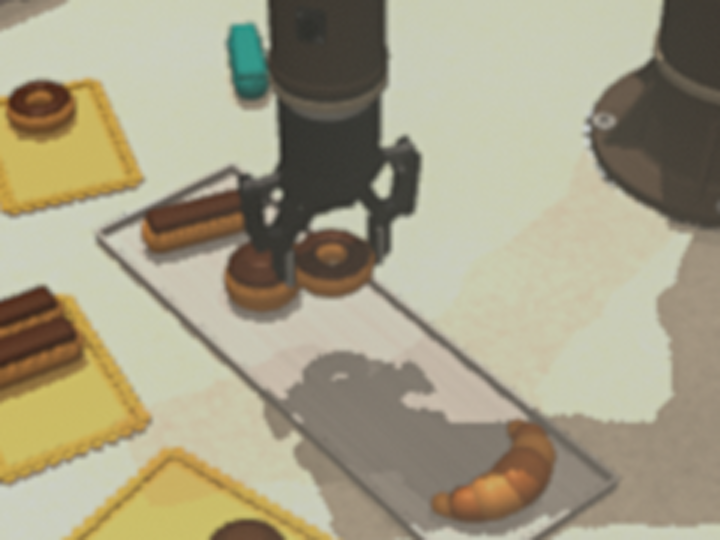

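Run:
```python
from rig import arm
from h import *
d=arm.get_image("scene"); hsv=cv2.cvtColor(d["pixels"],cv2.COLOR_RGB2HSV)
for z in(.104,.112): print(z,(cast(d,[[311,215],[311,217.5]],z)*1000).round(1))
d=arm.get_image("top"); cv2.imwrite("pics/c4.png",cv2.resize(d["pixels"][180:280,230:370,::-1],(700,500)))
```

```text
0.104 [[452.   -2.8]
 [457.3   4.1]]
0.112 [[457.4   4.4]
 [462.6  11.3]]
```

View pics/c4.png

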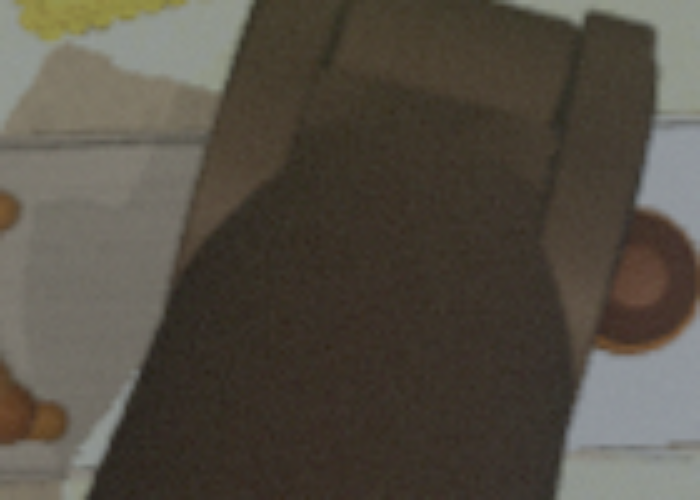

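Request:
{"method": "drive_tool", "body": {
  "rows": [
    [0.3,-0.3,0.14,0,0,0,0],
    [0.3,-0.5,0.24,0,0,0,0],
    [0.3,-0.5,0.24,0,0,0,0],
    [0.3,-0.5,0.24,0,0,0,0],
    [0.3,-0.5,0.24,0,0,0,0],
    [0.3,-0.5,0.24,0,0,0,0],
    [0.3,-0.5,0.24,0,0,0,0],
    [0.3,-0.5,0.24,0,0,0,0],
    [0.3,-0.5,0.24,0,0,0,0],
    [0.3,-0.5,0.24,0,0,0,0],
    [0.3,-0.5,0.24,0,0,0,0],
    [0.3,-0.5,0.24,0,0,0,0],
    [0.3,-0.5,0.24,0,0,0,0],
    [0.3,-0.5,0.24,0,0,0,0],
    [0.3,-0.5,0.24,0,0,0,0],
    [0.3,-0.3,0.14,0,0,0,0],
    [0.3,-0.28,0.08,0,0,0,0],
    [0.3,0,0,0,0,0,0],
    [0.3,0,0,0,0,0,0],
    [0.3,0,0,0,0,0,0]
  ]
}}

```text
clock: 18.35
position: [0.5064, -0.3421, 0.1097]
orientation: [-180.0, -0.1, 72.7]
contact_force: [0.6, -0.4, 0.5]
width: 0.0657
grip_force: 33.6
```

```bash
python3 go.py 506.3 -343.3 40 72.6 506.3 -343.3 24 72.6
```

```text
t 18.35 pos [ 506.4 -342.1  109.7] rpy [-1.80e+02 -1.00e-01  7.27e+01] w 65.7 gf 33.6 F [ 0.6 -0.4  0.5] q7 34
turn 0.01 shift [-0.03  0.01  1.74]
turn -0.0 shift [0.  0.  0.4]
```

Request:
{"method": "drive_tool", "body": {
  "rows": [
    [0.3,-0.03,0.01,0.2,0,0,0],
    [0.3,0,0,0.4,0,0,0],
    [0.3,0,0,0.4,0,0,0],
    [0.3,0,0,0.4,0,0,0],
    [0.3,0,0,0.3,0,0,0],
    [0.3,0,0,0.15,0,0,0],
    [0.3,0,0,0.1,0,0,0],
    [0.3,0,0,0.1,0,0,0],
    [0.3,0,0,0.08,0,0,0],
    [0.3,0,0,0.03,0,0,0],
    [0.3,0,0,0,0,0,0],
    [0.3,0,0,0,0,0,0]
  ]
}}

```text
clock: 19.55
position: [0.5064, -0.3448, 0.0238]
orientation: [180.0, 0.0, 72.6]
contact_force: [0.5, 0.0, -0.8]
width: 0.0656
grip_force: 33.6
```

Lower 1.2 mm more, release and rise.

Request:
{"method": "drive_tool", "body": {
  "rows": [
    [0.3,0,0,0.03,0,0,0],
    [0.3,0,0,0,0,0,0],
    [0.65,0,0,0,0,0,0],
    [0.75,0,0,0,0,0,0],
    [0.75,0,0,0,0,0,0],
    [0.75,0,0,0,0,0,0],
    [0.75,0,0,-0.2,0,0,0],
    [0.75,0,0,-0.5,0,0,0],
    [0.75,0,0,-0.8,0,0,0],
    [0.75,0,0,-0.8,0,0,0],
    [0.9,0,0,0,0,0,-0.87],
    [0.9,0,0,0,0,0,-0.87],
    [0.9,0,0,0,0,0,-0.87],
    [0.9,0,0,0,0,0,-0.87],
    [0.9,0,0,0,0,0,0],
    [0.9,0,0,0,0,0,0],
    [0.9,0,0,0,0,0,0]
  ]
}}

```text
clock: 21.25
position: [0.5063, -0.3448, 0.1145]
orientation: [180.0, 0.0, 89.9]
contact_force: [-0.2, 0.6, 1.1]
width: 0.081
grip_force: 0.0
```

```bash
python3 go.py 457.5 -94.4 115 90
```

```text
t 21.25 pos [ 506.3 -344.8  114.5] rpy [180.    0.   89.9] w 81.0 gf 0.0 F [-0.2  0.6  1.1] q7 48
turn -0.02 shift [ 6.26 -1.22 -0.01]
```

Request:
{"method": "drive_tool", "body": {
  "rows": [
    [0.9,0.5,-0.1,0,0,0,0],
    [0.9,0.64,-0.125,0,0,0,0],
    [0.9,0.64,-0.125,0,0,0,0],
    [0.9,0.64,-0.125,0,0,0,0],
    [0.9,0.64,-0.125,0,0,0,0],
    [0.9,0.64,-0.125,0,0,0,0],
    [0.9,0.64,-0.125,0,0,0,0],
    [0.9,0.64,-0.125,0,0,0,0],
    [0.9,0.64,-0.125,0,0,0,0],
    [0.9,0.64,-0.12,0,0,0,0],
    [0,0,0,0,0,0,0],
    [0.9,0,0,0,0,0,0],
    [0.9,0,0,0,0,0,0],
    [0.9,0,0,0,0,0,0]
  ]
}}

```text
clock: 22.65
position: [0.4577, -0.0954, 0.1144]
orientation: [180.0, 0.0, 89.9]
contact_force: [0.1, -0.6, -0.0]
width: 0.0812
grip_force: 0.0
```

```bash
python3 go.py 457.5 -94.4 23 90
```

```text
t 22.65 pos [457.7 -95.4 114.4] rpy [180.    0.   89.9] w 81.2 gf 0.0 F [ 0.1 -0.6 -0. ] q7 24
turn -0.02 shift [ 0.02 -0.    2.29]
```

Request:
{"method": "drive_tool", "body": {
  "rows": [
    [0.9,0.02,0,0.3,0,0,0],
    [0.9,0,0,0.5,0,0,0],
    [0.9,0,0,0.5,0,0,0],
    [0.9,0,0,0.4,0,0,0],
    [0.9,0,0,0.2,0,0,0],
    [0.9,0,0,0.15,0,0,0],
    [0.75,0,0,0.1,0,0,0],
    [0.68,0,0,0.1,0,0,0],
    [0.68,0,0,0.05,0,0,0],
    [0.68,0,0,0,0,0,0],
    [0.68,0,0,0,0,0,0]
  ]
}}

```text
clock: 23.75
position: [0.4577, -0.0935, 0.0226]
orientation: [180.0, -0.0, 90.0]
contact_force: [-0.4, -0.1, 0.1]
width: 0.0716
grip_force: 0.0
```

Request:
{"method": "drive_tool", "body": {
  "rows": [
    [0.5,0,0,0,0,0,0],
    [0.3,0,0,0,0,0,0],
    [0.3,0,0,0,0,0,0],
    [0.3,0,0,0,0,0,0],
    [0.3,0,0,0,0,0,0]
  ],
  "grip_force": 30
}}

```text
clock: 24.25
position: [0.4578, -0.0935, 0.0228]
orientation: [180.0, -0.0, 90.0]
contact_force: [-1.1, -0.3, 6.4]
width: 0.0639
grip_force: 31.4
```

```bash
python3 go.py 457.5 -94.4 120 105.4 665.4 65.2 120 105.4 665.4 65.2 24 105.4
```

```text
t 24.25 pos [457.8 -93.5  22.8] rpy [180.  -0.  90.] w 63.9 gf 31.4 F [-1.1 -0.3  6.4] q7 31
turn -3.08 shift [-0.02 -0.01 -2.43]
turn -0.0 shift [ 2.47  6.07 -0.  ]
turn -0.0 shift [0.  0.  2.4]
```

Request:
{"method": "drive_tool", "body": {
  "rows": [
    [0.3,0,0,-0.1,0,0,0],
    [0.3,0,0,-0.2,0,0,0],
    [0.3,0,0,-0.3,0,0,0],
    [0.3,0,0,-0.3,0,0,-0.5],
    [0.3,0,0,-0.3,0,0,-0.5],
    [0.3,0,0,-0.3,0,0,-0.5],
    [0.3,0,0,-0.3,0,0,-0.5],
    [0.3,0,0,-0.4,0,0,-0.5],
    [0.3,0,0,-0.2,0,0,-0.5],
    [0.3,0,0,0,0,0,-0.08],
    [0.3,0,0,0,0,0,0],
    [0.3,0,0,0,0,0,0]
  ]
}}

```text
clock: 25.45
position: [0.457, -0.0934, 0.1178]
orientation: [-179.9, -0.0, 105.4]
contact_force: [0.7, -0.9, 0.4]
width: 0.0643
grip_force: 33.8
```

```bash
python3 - <<'E'
from rig import arm
import cv2
a=arm.get_image("scene")["pixels"][100:300,170:430,::-1]
cv2.imwrite("pics/c5.png",cv2.resize(a,(780,600),interpolation=cv2.INTER_CUBIC))
E
python3 go.py 665.4 65.2 120 105.4
```

```text
t 25.5 pos [457.  -93.5 117.7] rpy [-179.9   -0.   105.4] w 64.1 gf 33.8 F [-0.3 -0.3 -0.5] q7 36
turn -0.0 shift [ 2.44  6.08 -0.06]
```

View pics/c5.png

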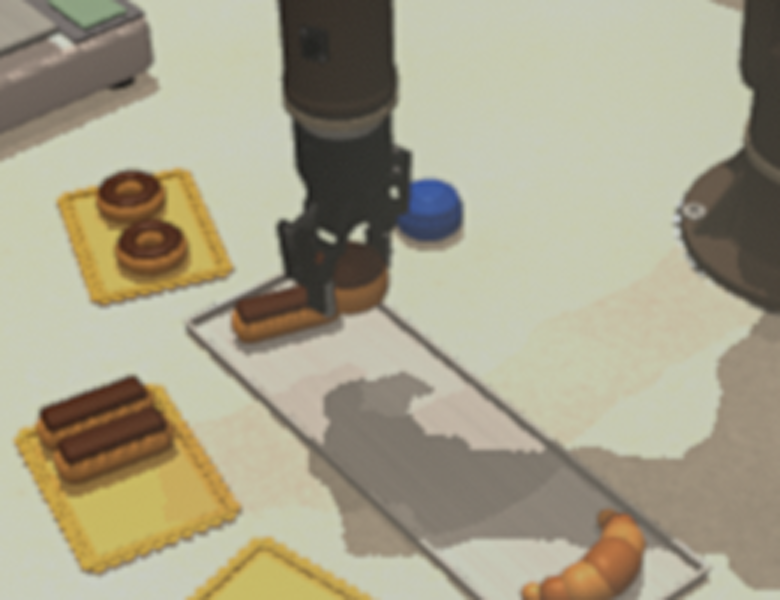

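Request:
{"method": "drive_tool", "body": {
  "rows": [
    [0.3,0.1,0.24,0,0,0,0],
    [0.3,0.18,0.45,0,0,0,0],
    [0.3,0.18,0.45,0,0,0,0],
    [0.3,0.18,0.45,0,0,0,0],
    [0.3,0.18,0.45,0,0,0,0],
    [0.3,0.18,0.45,0,0,0,0],
    [0.3,0.18,0.45,0,0,0,0],
    [0.3,0.18,0.45,0,0,0,0],
    [0.3,0.18,0.45,0,0,0,0],
    [0.3,0.18,0.45,0,0,0,0],
    [0.3,0.18,0.45,0,0,0,0],
    [0.3,0.18,0.45,0,0,0,0],
    [0.3,0.18,0.45,0,0,0,0],
    [0.3,0.18,0.44,0,0,0,0],
    [0.3,0,0,0,0,0,0],
    [0.3,0,0,0,0,0,0],
    [0.3,0,0,0,0,0,0]
  ]
}}

```text
clock: 27.2
position: [0.6655, 0.0647, 0.1178]
orientation: [-179.9, 0.0, 105.4]
contact_force: [0.2, -0.5, -0.9]
width: 0.0641
grip_force: 33.8
```

```bash
python3 go.py 665.4 65.2 24.5 105.4
python3 - <<'E'
from rig import arm
import cv2
a=arm.get_image("scene")["pixels"][190:350,160:373,::-1]
cv2.imwrite("pics/c6.png",cv2.resize(a,(780,600),interpolation=cv2.INTER_CUBIC))
E
```

```text
t 27.2 pos [665.5  64.7 117.8] rpy [-179.9    0.   105.4] w 64.1 gf 33.8 F [ 0.2 -0.5 -0.9] q7 21
turn -0.01 shift [0.01 0.   2.33]
```

View pics/c6.png

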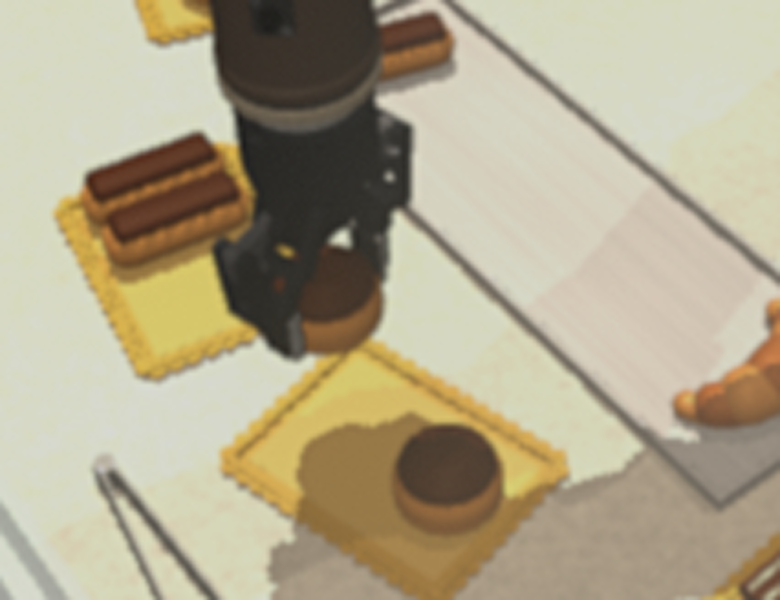

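Request:
{"method": "drive_tool", "body": {
  "rows": [
    [0.3,0.01,0,0.2,0,0,0],
    [0.3,0,0,0.4,0,0,0],
    [0.3,0,0,0.4,0,0,0],
    [0.3,0,0,0.4,0,0,0],
    [0.3,0,0,0.35,0,0,0],
    [0.3,0,0,0.2,0,0,0],
    [0.3,0,0,0.15,0,0,0],
    [0.3,0,0,0.1,0,0,0],
    [0.3,0,0,0.08,0,0,0],
    [0.3,0,0,0.05,0,0,0],
    [0.3,0,0,0,0,0,0],
    [0.3,0,0,0,0,0,0]
  ]
}}

```text
clock: 28.45
position: [0.6661, 0.0656, 0.0255]
orientation: [180.0, 0.0, 105.4]
contact_force: [-1.4, -0.1, -1.3]
width: 0.0641
grip_force: 33.7
```

Request:
{"method": "drive_tool", "body": {
  "rows": [
    [0.3,0,0,0.03,0,0,0],
    [0.3,0,0,0.03,0,0,0],
    [0.3,0,0,0,0,0,0],
    [0.6,0,0,0,0,0,0],
    [0.72,0,0,0,0,0,0],
    [0.72,0,0,0,0,0,0],
    [0.72,0,0,0,0,0,0],
    [0.72,0,0,-0.2,0,0,0],
    [0.72,0,0,-0.5,0,0,0],
    [0.72,0,0,-0.8,0,0,0],
    [0.72,0,0,-0.9,0,0,0],
    [0.3,0,0,0,0,0,0],
    [0.3,0,0,0,0,0,0],
    [0.3,0,0,0,0,0,0]
  ]
}}

```text
clock: 29.85
position: [0.6653, 0.0657, 0.1181]
orientation: [-179.9, -0.0, 105.4]
contact_force: [-0.4, 0.5, -0.8]
width: 0.0556
grip_force: 0.0
```

```bash
python3 go.py 462.4 -186.6 118 164.3
```

```text
t 29.85 pos [665.3  65.7 118.1] rpy [-179.9   -0.   105.4] w 55.6 gf 0.0 F [-0.4  0.5 -0.8] q7 21
turn -11.78 shift [ 3.18 -7.44  0.  ]
```

Request:
{"method": "drive_tool", "body": {
  "rows": [
    [0.3,0,0,0,0,0,-0.98],
    [0.3,0,0,0,0,0,-0.98],
    [0.3,0,0,0,0,0,-0.98],
    [0.3,0,0,0,0,0,-0.98],
    [0.3,0,0,0,0,0,-0.98],
    [0.3,0,0,0,0,0,-0.98],
    [0.3,0,0,0,0,0,-0.98],
    [0.3,0,0,0,0,0,-0.98],
    [0.3,0,0,0,0,0,-0.98],
    [0.3,0,0,0,0,0,-0.98],
    [0.3,0,0,0,0,0,-0.98],
    [0.3,0,0,0,0,0,-0.98],
    [0.3,0,0,0,0,0,0]
  ]
}}

```text
clock: 31.15
position: [0.6651, 0.0653, 0.1174]
orientation: [-180.0, -0.1, 164.3]
contact_force: [-0.5, -0.8, 0.0]
width: 0.0559
grip_force: 0.0
```

Request:
{"method": "drive_tool", "body": {
  "rows": [
    [0.3,0.18,-0.44,0,0,0,0],
    [0.3,0.25,-0.58,0,0,0,0],
    [0.3,0.25,-0.58,0,0,0,0],
    [0.3,0.25,-0.58,0,0,0,0],
    [0.3,0.25,-0.58,0,0,0,0],
    [0.3,0.25,-0.58,0,0,0,0],
    [0.3,0.25,-0.58,0,0,0,0],
    [0.3,0.25,-0.58,0,0,0,0],
    [0.3,0.25,-0.58,0,0,0,0],
    [0.3,0.25,-0.58,0,0,0,0],
    [0.3,0.25,-0.58,0,0,0,0],
    [0.3,0.25,-0.58,0,0,0,0],
    [0.3,0.25,-0.62,0,0,0,0],
    [0.3,0,0,0,0,0,0],
    [0.3,0,0,0,0,0,0],
    [0.3,0,0,0,0,0,0]
  ]
}}

```text
clock: 32.75
position: [0.4629, -0.1854, 0.1184]
orientation: [180.0, -0.0, 164.2]
contact_force: [0.4, -0.3, 0.5]
width: 0.0555
grip_force: 0.0
```

```bash
python3 go.py 462.4 -186.6 26 164.3
```

```text
t 32.75 pos [ 462.9 -185.4  118.4] rpy [180.   -0.  164.2] w 55.5 gf 0.0 F [ 0.4 -0.3  0.5] q7 95
turn -0.02 shift [ 0.   -0.03  2.31]
```

Request:
{"method": "drive_tool", "body": {
  "rows": [
    [0.3,0,-0.03,0.3,0,0,0],
    [0.3,0,0,0.5,0,0,0],
    [0.3,0,0,0.5,0,0,0],
    [0.3,0,0,0.4,0,0,0],
    [0.3,0,0,0.25,0,0,0],
    [0.3,0,0,0.15,0,0,0],
    [0.3,0,0,0.1,0,0,0],
    [0.3,0,0,0.06,0,0,0],
    [0.3,0,0,0,0,0,0],
    [0.3,0,0,0,0,0,0]
  ]
}}

```text
clock: 33.75
position: [0.4625, -0.1874, 0.0287]
orientation: [180.0, 0.0, 164.2]
contact_force: [-0.4, -0.7, 0.0]
width: 0.0556
grip_force: 0.0
```

Request:
{"method": "drive_tool", "body": {
  "rows": [
    [0,0,0,0,0,0,0],
    [-0.5,0,0,0,0,0,0],
    [-0.5,0,0,0,0,0,0],
    [-0.5,0,0,0,0,0,0],
    [-0.5,0,0,0,0,0,0],
    [-0.5,0,0,0,0,0,0]
  ],
  "grip_force": 30
}}

```text
clock: 34.35
position: [0.4625, -0.1874, 0.0288]
orientation: [180.0, 0.0, 164.2]
contact_force: [-0.6, -0.4, 5.9]
width: 0.0356
grip_force: 30.4
```

```bash
python3 go.py 462.4 -186.6 120 171.5 672.7 -72.3 120 171.5
```

```text
t 34.35 pos [ 462.5 -187.4   28.8] rpy [180.    0.  164.2] w 35.6 gf 30.4 F [-0.6 -0.4  5.9] q7 97
turn -1.46 shift [ 0.    0.02 -2.28]
turn -0.0 shift [-4.78  3.6  -0.  ]
```

Request:
{"method": "drive_tool", "body": {
  "rows": [
    [-0.5,0,0,-0.1,0,0,0],
    [-0.5,0,0,-0.2,0,0,0],
    [-0.5,0,0,-0.4,0,0,-0.36],
    [-0.5,0,0,-0.5,0,0,-0.37],
    [-0.5,0,0,-0.6,0,0,-0.37],
    [-0.5,0,0,-0.48,0,0,-0.36],
    [-0.5,-0.2,0.15,0,0,0,0],
    [-0.5,-0.45,0.34,0,0,0,0],
    [-0.5,-0.46,0.34,0,0,0,0],
    [-0.5,-0.46,0.34,0,0,0,0],
    [-0.5,-0.46,0.35,0,0,0,0],
    [-0.5,-0.46,0.35,0,0,0,0],
    [-0.5,-0.46,0.35,0,0,0,0],
    [-0.5,-0.46,0.35,0,0,0,0],
    [-0.5,-0.46,0.35,0,0,0,0],
    [-0.5,-0.46,0.35,0,0,0,0],
    [-0.5,-0.45,0.35,0,0,0,0],
    [-0.5,0,0,0,0,0,0],
    [-0.5,0,0,0,0,0,0],
    [-0.5,0,0,0,0,0,0]
  ]
}}

```text
clock: 36.35
position: [0.6717, -0.073, 0.119]
orientation: [-180.0, -0.1, 171.4]
contact_force: [-1.0, 1.1, -1.1]
width: 0.0358
grip_force: 30.1
```

```bash
python3 go.py 672.7 -72.3 30 171.5
python3 - <<'E'
from rig import arm
import cv2
a=arm.get_image("scene")["pixels"][150:350,160:420,::-1]
cv2.imwrite("pics/c7.png",cv2.resize(a,(780,600),interpolation=cv2.INTER_CUBIC))
E
```

```text
t 36.35 pos [671.7 -73.  119. ] rpy [-1.800e+02 -1.000e-01  1.714e+02] w 35.8 gf 30.1 F [-1.   1.1 -1.1] q7 87
turn -0.01 shift [-0.02  0.02  2.22]
```

View pics/c7.png

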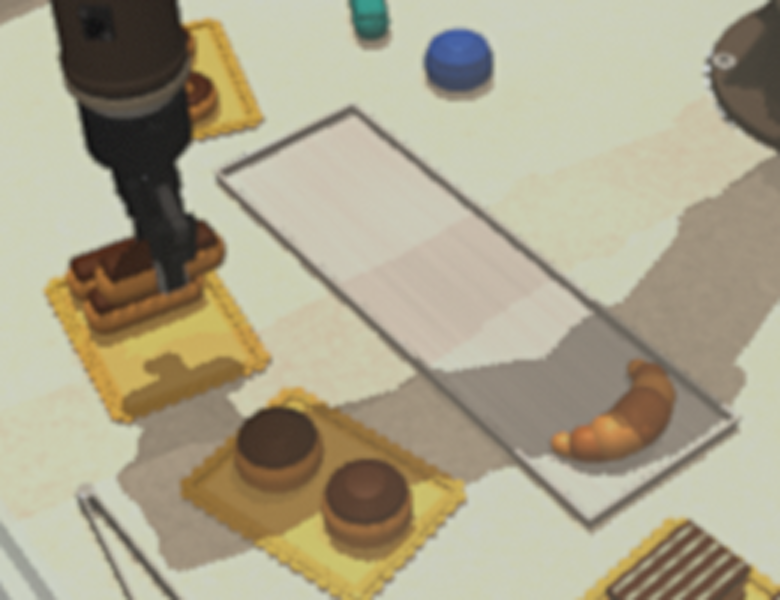

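Request:
{"method": "drive_tool", "body": {
  "rows": [
    [-0.5,-0.02,0.02,0.2,0,0,0],
    [-0.5,0,0,0.4,0,0,0],
    [-0.5,0,0,0.4,0,0,0],
    [-0.5,0,0,0.4,0,0,0],
    [-0.5,0,0,0.35,0,0,0],
    [-0.5,0,0,0.2,0,0,0],
    [-0.5,0,0,0.1,0,0,0],
    [-0.5,0,0,0.1,0,0,0],
    [-0.5,0,0,0.05,0,0,0],
    [-0.5,0,0,0,0,0,0],
    [-0.5,0,0,0,0,0,0],
    [-0.5,0,0,0,0,0,0]
  ]
}}

```text
clock: 37.6
position: [0.6739, -0.0718, 0.032]
orientation: [180.0, 0.0, 171.5]
contact_force: [0.6, -0.8, -1.1]
width: 0.0359
grip_force: 30.1
```

Request:
{"method": "drive_tool", "body": {
  "rows": [
    [-0.5,0.03,0,0.04,0,0,0],
    [-0.5,0,0,0.03,0,0,0],
    [-0.5,0,0,0,0,0,0],
    [0,0,0,0,0,0,0],
    [0.15,0,0,0,0,0,0],
    [0.15,0,0,0,0,0,0],
    [0.15,0,0,0,0,0,0],
    [0.15,0,0,-0.2,0,0,0],
    [0.15,0,0,-0.5,0,0,0],
    [0.15,0,0,-0.8,0,0,0],
    [0.15,0,0,-0.9,0,0,0],
    [0.15,0,0,-0.9,0,0,0],
    [0.15,0.8,0,-0.3,0,0,0],
    [0.15,0.8,0,0,0,0,0],
    [0.15,0.8,0,0,0,0,0],
    [0.15,0.8,0,0,0,0,0],
    [0.15,0.8,0,0,0,0,0],
    [0.15,0.8,0,0,0,0,0],
    [0.15,0.8,0,0,0,0,0],
    [0.15,0,0,0,0,0,0]
  ]
}}

```text
clock: 39.6
position: [0.4467, -0.0381, 0.173]
orientation: [180.0, -0.2, 171.5]
contact_force: [0.4, 0.1, 0.2]
width: 0.049
grip_force: 0.0
```

```bash
cat > chk.py <<'E'
from rig import arm
from h import *
d=arm.get_image("top"); H,S,V=cv2.split(cv2.cvtColor(d["pixels"],cv2.COLOR_RGB2HSV))
b=((((H<19)|(H>165))&(S>60))|(V<70)).astype(np.uint8)*255
b=cv2.morphologyEx(b,cv2.MORPH_OPEN,np.ones((3,3),np.uint8))
T={'dough':(494.3,-381.5,72.6),'ecl':(665.6,-119.8,81.5),'bun':(654.8,103.8,105.4),'slice':(518.7,373,98.2)}
for c in blobs(b,200,3000):
    r=rect(d,c,.02)
    for n,(x,y,a) in T.items():
        a=np.radians(a); v=r[:2]-[x,y]; l=(round(v@[np.sin(a),-np.cos(a)],1),round(v@[np.cos(a),np.sin(a)],1))
        if max(abs(l[0]),abs(l[1]))<85: print(n,"tray xy",l,"rect",r,"rel ang",round(r[4]-np.degrees(a)+90,1))
    if r[2]>100 and r[0]<470: print("crois?",r)
cv2.imwrite("pics/fin.png",cv2.resize(d["pixels"][90:300,80:540,::-1],(800,365)))
E
python3 chk.py; python3 go.py
```

```text
crois? [401.9 637.2 134.1  74.3   1.5]
crois? [437.  196.4 110.2  57.8  18.9]
dough tray xy (np.float64(-2.0), np.float64(-43.2)) rect [ 479.5 -422.1   63.4   61.2   87.7] rel ang 105.1
dough tray xy (np.float64(-2.5), np.float64(40.9)) rect [ 504.2 -341.7   63.5   62.9   89.2] rel ang 106.6
slice tray xy (np.float64(-0.7), np.float64(21.7)) rect [514.9 394.4  85.6  15.2   8.1] rel ang -0.1
slice tray xy (np.float64(0.2), np.float64(53.5)) rect [511.3 426.   88.   41.6   7.6] rel ang -0.6
slice tray xy (np.float64(-0.8), np.float64(-24.5)) rect [521.4 348.6  87.1  29.9   5.5] rel ang -2.7
bun tray xy (np.float64(-1.7), np.float64(44.0)) rect [ 6.415e+02  1.458e+02  6.080e+01  5.980e+01 -5.000e-01] rel ang -15.9
bun tray xy (np.float64(-0.3), np.float64(-41.8)) rect [ 6.656e+02  6.340e+01  6.110e+01  6.010e+01 -6.000e-01] rel ang -16.0
ecl tray xy (np.float64(-0.7), np.float64(-57.7)) rect [ 656.4 -176.8   99.1   34.2   -8.8] rel ang -0.3
ecl tray xy (np.float64(-0.5), np.float64(-16.5)) rect [ 662.7 -136.    98.3   35.8   -8.7] rel ang -0.2
ecl tray xy (np.float64(-1.8), np.float64(49.9)) rect [671.2 -70.2  98.9  34.2  -8.1] rel ang 0.4
t 39.65 pos [449.4 -38.3 173.4] rpy [180.    0.  171.5] w 48.8 gf 0.0 F [ 0.5 -0.4  0.5] q7 82
```

View pics/fin.png

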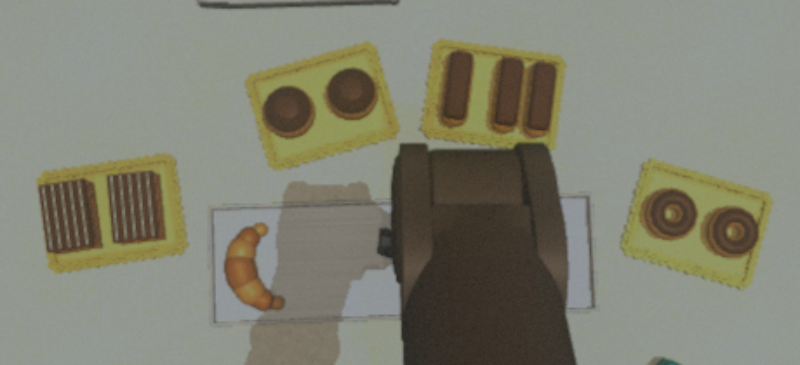

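Request:
{"method": "drive_tool", "body": {
  "rows": [
    [0.15,0,0,0,0,0,0],
    [0.15,0,0,0,0,0,0],
    [0.15,0,0,0,0,0,0]
  ]
}}

```text
clock: 39.95
position: [0.4517, -0.0386, 0.1727]
orientation: [-180.0, 0.0, 171.5]
contact_force: [0.4, -0.1, -0.8]
width: 0.049
grip_force: 0.0
```

```bash
python3 -c "
from rig import arm
print(arm.close_job())"
```

```text
the job is handed in; nothing more can be done
None
```

I placed the doughnut, éclair, bun and slice on their own trays and left the croissant where it lay. I handed the job in at about 40 s (no verdict came back); the last picture put the doughnut, éclair and bun within about 3 mm of their places, and the slice, gauged by eye, in its place too.

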